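# Turn the drip saucer over with the turner

## Robot

A 6-joint arm with a two-finger parallel gripper is mounted at the origin on the work surface. World frame = base frame: x ahead of the robot, y to its left, z up, the work surface at z = 0. Lengths are in m, angles in rad, forces in N, time in s.
With the tool pointing down it reaches from about 0.15 to 0.775 m from the base axis. Payload 6.1 kg.
Tool frame: the origin (TCP) lies on the front face of the gripper's body, between the roots of the fingers; the fingertips stand 73 mm ahead of it and the grasp point (between the pads) lies 54 mm ahead of it; z points along the fingers, x is the direction in which the jaws open and shut, and the axes are right-handed (so a half turn about z gives the same grasp; the last joint's range is limited). The gripper opens to 85 mm and grips with 20 to 120 N. Pads are 22 mm wide; open, the fingers measure 114 mm over their backs; the gripper's body (76 mm by 85 mm) begins 54 mm behind the grasp point. The pads swing forward as they close: fully open they stand 13 mm farther back than shut.
Start: joints at [1.297, 0.126, -0.04, 1.405, 0, 1.571], TCP at [0.142, 0.505, 0.304] pointing down, gripper open.
Joint ranges: [-2.72, 2.72], [-0.95, 1.95], [-1.27, 1.35], [-1.78, 2.02], [-1.46, 1.47], [-3.14, 3.14]. Speed limits (rad/s): [2.39, 2.39, 3.01, 3.14, 3.14, 3.14].

## Interface

Orientations are given as a unit quaternion [w, x, y, z].
In Python, from workcell import ctrl gives the robot as it stands.
- The arm moves only by the tool arm_command, never from a script. Its argument "plan" is a list of rows, each an object with "delta_pos": the shift along the tool's x, y, z in mm, a list of three; "delta_rot": the turn, a rotation vector about the tool's x, y, z in rad, a list of three; "hand": the opening in per cent of the stroke, from 0 (shut) to 100 (fully open). In form: [{"delta_pos": [dx, dy, dz], "delta_rot": [rx, ry, rz], "hand": hand}, ...]. A call has 1 to 10 rows; each row shifts and turns the commanded pose from where the row before left it, along the tool's axes as they then stand; what a row does not reach is not made up. A row lasts 1/10 s, in which the tool goes at most 50 mm and 8.59 degrees, less where a joint would pass 70% of its speed; a pose out of reach is approached as far as the arm can. A call with a gripper value outside its range is refused whole. The fingers move at their own pace and stop on an object; the grip force is fixed at half the most. Time passes only in rows, so rows that do not move let the fingers close. It gives the time, the measured TCP pose, the force and the opening at its end, in the units of the state.
- ctrl.state(): the state, without advancing time (a new reading comes with each control period).
- ctrl.capture(name): name is "scene" or "side" or "wrist"; returns (picture, depth): 400x640x3 uint8, blue, green, red; 400x640 float32, m along the optical axis (not along the pixel's ray), 0 where there is no reading.
- ctrl.get_calibration(name): a dict with "fx", "fy", "cx", "cy" (pixels), "distortion" ([k1, k2, p1, p2, k3] as OpenCV has them; the pictures are not rectified), "R" (3x3) and "t" (3): a world point X has camera coordinates R X + t. Camera axes: x right, y down, z forward; pixel columns grow to the right and rows downward; lengths in m; the calibration is good to about 2 mm. A picture is of the moment at which its call begins: read the wrist's pose just before it. get_calibration takes no time and is no camera call; for the wrist camera it gives the pose at the moment of the call.
- ctrl.sign_off(): hands the job in, once; it reports no verdict.
The state is a dict: "clock": time; "joint_pos": joint angles; "joint_vel": joint speeds; "tau": joint torques, N m; "eef_pos": TCP position; "tool_rot": TCP orientation; "force": force on the tool from outside, world axes, zero at the start; "wrist_torque": the same for the moment, N m; "opening": finger opening in m.
Only numpy, scipy, OpenCV 4.12 (cv2) and the standard library are available. Lean on these libraries where they do the work, as an engineer would, in place of code of your own. Each camera call takes 0.05 s, during which the arm holds its last target. There are 200 camera calls.

## Task

A clean square drip saucer is drying rim-down on the low step of the white draining board. Pick up the turner by its handle, get its blade under the overhanging edge and flip the saucer over with it, like turning a page, so that it lies flat, hollow side up, on the raised part of the board; do not touch the saucer with the gripper. Then lay the turner down on the bench, clear of the board and the saucer, and leave the plant pots and the bottle where they are.

Things in the scene. Friction and masses are not known exactly. Their poses are not given: they have to be found in the camera images.
- board: White two-level draining board fixed to the bench, 190 mm wide (y). Origin: at bench level under the 14 mm tall upright step face between the levels, mid-width. x points from the step over the low level, roughly to the robot's right. Low level: x 0 to 95 mm, top 16 mm above the bench. Raised level: x -150 to 0, top at 30 mm. The step stops the saucer's near edge as it is tipped up.
- saucer: Loose square black plastic dish, 130 x 130 x 20 mm, 4 mm thick, 0.09 kg. Origin: centre of its rim plane; z points from rim to the outside of its floor: up at the start (upside down), down when turned over. Starts rim-down on the low level, about square to the board, near edge about 6 to 14 mm from the step, far edge overhanging by about 41 to 49 mm, 16 mm above the bench.
- turner: Loose spatula, 0.18 kg. Origin: on its underside plane below the handle's middle; x from handle to blade, z up as it lies. Black flat-sided handle x -60 to 60 mm, 20 wide (y), z 28 to 56. Steel blade x 85 to 205, 70 wide, z 0 to 3. Bent round neck x 56 to 90. A foot under the handle's end (x -60 to -44, 50 wide) keeps it level on the bench. Balances near the handle's front.
- turner_grip (a point): Centre of the turner's handle, 42 mm above the turner's underside.
- turner_blade (a point): Centre of the upper face of the turner's blade, 145 mm ahead of the handle's middle and 3 mm above its underside.
- pot_a: Bystander: black square plant pot with a seedling, 90 mm wide, 130 mm tall. Origin: centre of its underside.
- pot_b: Bystander: a second such pot. Origin: centre of its underside.
- feed_bottle: Bystander: white bottle, 70 mm diameter, 170 mm tall. Origin: centre of its underside.
Not all that is in view belongs to the job. What is meant by the saucer is not red, and is the larger of those in its own colour.

How it is judged:
By the outcome, as a careful person would: the job done as asked, in the order asked, and still so for the second after the job is handed in, with the robot touching nothing.
It also fails if it takes over 50 s, if anything falls off the work surface, if the arm or the gripper's body presses on something with over 40 N, if the wrist force passes 120 N, or if a joint passes its speed limit or range.

## Working session

There is one attempt and no reset: what is moved stays moved. The work goes in short steps, Python scripts to look and compute and a tool call to move; the robot and the scene stay as the last step left them, time stands still between calls to the robot, and variables do not carry over. Pictures are saved under pics/ and viewed, about 8 in all and at most 12, crops included, and the job is handed in when it is done.

Besides the shell and the picture viewer there is one more tool, called after "Call:" as name(argument=value, ...) on one line, values as JSON. arm_command: Moves the arm, as the interface text tells. Its arguments: {"type":"object","properties":{"plan":{"type":"array"}},"required":["plan"]}

```bash
mkdir -p pics; ls; python3 - <<'E'
from workcell import ctrl
import cv2,numpy as np
print(ctrl.state())
for n in("scene","side"):
    p,d=ctrl.capture(n);cv2.imwrite(f"pics/{n}0.png",p);np.save(f"pics/{n}0.npy",d)
    c=ctrl.get_calibration(n);print(n,{k:np.round(v,4).tolist() for k,v in c.items()}, 'cam',-np.array(c['R']).T@c['t'])
E
```

```text
pics
{'clock': 0.0, 'joint_pos': array([ 1.29701708e+00,  1.26351551e-01, -4.06314270e-02,  1.40538971e+00,
        2.35868797e-05,  1.57079987e+00]), 'joint_vel': array([ 6.08593691e-05,  4.01204473e-04, -9.72875561e-04,  3.43282082e-05,
        5.06639918e-04, -3.97014554e-04]), 'tau': array([-1.65593719e-04, -4.35909390e+01,  3.52928174e+01,  1.71539211e-02,
        6.91381706e-05, -5.98719325e-06]), 'eef_pos': array([0.14185852, 0.50515762, 0.30313258]), 'tool_rot': array([ 4.66660980e-04,  7.96986351e-01,  6.03996801e-01, -6.35289896e-04]), 'force': array([0.44551168, 0.31816144, 0.05839701]), 'wrist_torque': array([-0.00918297,  0.00708178, -0.00860964]), 'opening': 0.08561464485429296}
scene {'fx': 362.439, 'fy': 362.439, 'cx': 319.2215, 'cy': 208.3722, 'distortion': [0.0216, 0.0, 0.0, 0.0, 0.0], 'R': [[0.8275, 0.5615, 0.0046], [0.3869, -0.5641, -0.7294], [-0.407, 0.6054, -0.684]], 't': [-0.4849, -0.2539, 1.4552]} cam [ 1.09172805 -0.75183054  0.8123841 ]
side {'fx': 414.0351, 'fy': 414.0351, 'cx': 322.8363, 'cy': 195.1442, 'distortion': [-0.0153, 0.0, 0.0, 0.0, 0.0], 'R': [[-0.9722, -0.2341, -0.0073], [-0.1711, 0.7313, -0.6603], [0.1599, -0.6407, -0.751]], 't': [0.5844, 0.1734, 1.2359]} cam [0.40014037 0.80178364 1.04693642]
```

View pics/scene0.png

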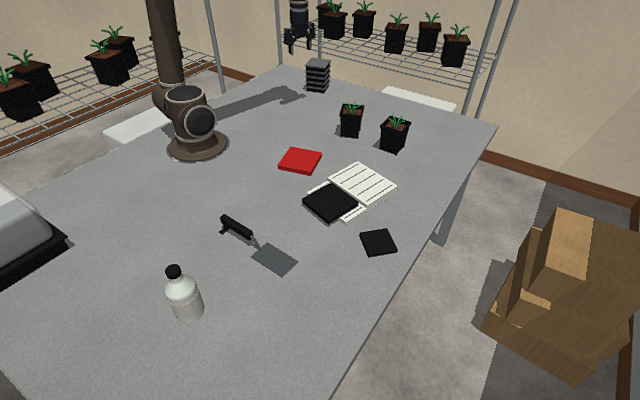

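View pics/side0.png

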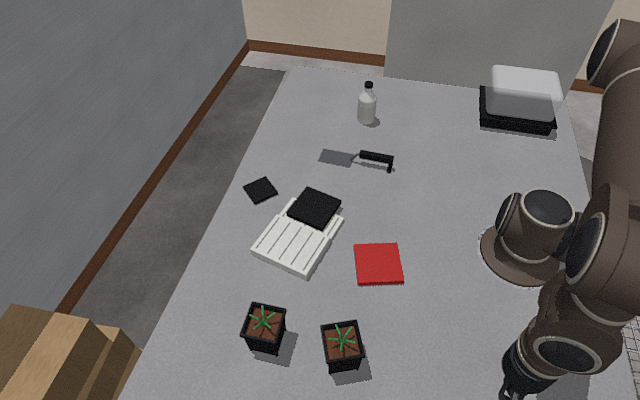

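Candidates for the saucer are the red dish (scene 300,160 / side 379,263), which is the wrong colour, the small black dish (scene 378,242 / side 260,190), which is the smaller black one, and the large black dish on the board (scene 330,202 / side 314,208). I choose the one on the board. The turner is at scene (237,226) to (275,260) and side (378,156) to (336,157).

```bash
cat > h.py <<'E'
from workcell import ctrl
import cv2,numpy as np
from scipy.spatial.transform import Rotation as Rot
def cal(n):
    c=ctrl.get_calibration(n);K=np.array([[c['fx'],0,c['cx']],[0,c['fy'],c['cy']],[0,0,1]])
    return K,np.array(c['distortion'],float),np.array(c['R']),np.array(c['t'])
def cast(px,z,c):
    K,D,R,t=c;u=cv2.undistortPoints(np.array(px,float).reshape(-1,1,2),K,D)[:,0]
    d=np.c_[u,np.ones(len(u))]@R;o=-R.T@t
    return o+d*((z-o[2])/d[:,2])[:,None]
def cloud(d,c):
    K,D,R,t=c;h,w=d.shape
    g=np.stack(np.meshgrid(np.arange(w),np.arange(h)),-1).reshape(-1,1,2).astype(float)
    u=cv2.undistortPoints(g,K,D)[:,0];X=np.c_[u,np.ones(len(u))]*d.reshape(-1,1)
    return ((X-t)@R).reshape(h,w,3)
def rect(P):
    (c,s,a)=cv2.minAreaRect((P[:,:2]*1000).astype(np.float32));return np.round(c,1),np.round(s,1),round(a,1)
E
python3 - <<'E'
from h import *
for n in("scene","side"):
    p=cv2.imread(f"pics/{n}0.png");d=np.load(f"pics/{n}0.npy");P=cloud(d,cal(n));c=cal(n)
    hsv=cv2.cvtColor(p,cv2.COLOR_BGR2HSV);v=p.max(2)
    def at(x,y):return np.round(P[y,x]*1000,1)
    pts=dict(scene=[(330,202),(370,180),(350,212),(237,226),(275,260),(352,120),(395,135),(185,300)],side=[(314,208),(290,245),(378,156),(336,157),(265,330),(342,345),(366,105)])[n]
    for q in pts: print(n,q,at(*q),p[q[1],q[0]])
    comps={'dark':v<45,'white':(p.min(2)>175)&(hsv[...,1]<40)}
    for k,m in comps.items():
        N,L,S,C=cv2.connectedComponentsWithStats(m.astype(np.uint8))
        for i in range(1,N):
            if S[i,4]<150:continue
            Q=P[L==i]; ok=(abs(Q[:,0]-.5)<.45)&(abs(Q[:,1])<.6)&(Q[:,2]>-.02)&(Q[:,2]<.2);Q=Q[ok]
            if len(Q)<100:continue
            print(n,k,S[i],C[i].round(),'z5/50/95',np.percentile(Q[:,2]*1000,[5,50,95]).round(1),rect(Q))
E
```

```text
scene (330, 202) [639.9 -18.2  33.4] [26 25 24]
scene (370, 180) [690.4 157.3  30.4] [216 227 225]
scene (350, 212) [708.7  -6.9  17.3] [236 248 246]
scene (237, 226) [ 485.  -276.8   53.1] [26 24 25]
scene (275, 260) [ 627.3 -283.5    3.8] [83 84 79]
scene (352, 120) [477.6 390.7  83.8] [22 18 19]
scene (395, 135) [668.7 380.6  87.3] [16 13 16]
scene (185, 300) [ 583.4 -539.9   93.5] [144 152 148]
scene dark [340 104  24  34 498] [350. 123.] z5/50/95 [ 10.1  69.5 109.6] (array([455.4, 420.6]), array([87.1, 95.8]), 23.7)
scene dark [187 108  27  28 553] [201. 122.] z5/50/95 [106.7 147.3 184.5] (array([ 95.2, -27.9]), array([104.2,  19.3]), 74.5)
scene dark [379 116  32  39 677] [393. 137.] z5/50/95 [ 10.7  70.1 109.5] (array([635. , 420.5]), array([115.8,  96.8]), 0.7)
scene dark [ 302  183   56   41 1279] [329. 203.] z5/50/95 [23.8 35.7 38.4] (array([626.5, -11.2]), array([130.5, 153.3]), 75.0)
scene dark [219 214  34  27 373] [235. 227.] z5/50/95 [ 5.6 53.1 58. ] (array([ 449.5, -275.9]), array([ 51.5, 174.4]), 77.0)
scene dark [   0  219   69   73 1583] [ 33. 259.] z5/50/95 [ 9.8 
[... 1342 characters left out ...]
5/50/95 [28.3 35.7 39.2] (array([632.8,  -8.5]), array([134.3, 129.1]), 75.2)
side dark [495 195  16  35 166] [502. 212.] z5/50/95 [127.5 168.7 191. ] (array([ 95.1, -11.3]), array([82.6, 10.6]), 74.7)
side dark [494 209  27  52 366] [505. 240.] z5/50/95 [ 23.3  82.3 178.6] (array([79.3,  9.9]), array([46.5, 85.5]), 9.4)
side dark [240 302  46  55 867] [264. 331.] z5/50/95 [ 11.2  90.8 112.6] (array([644.8, 424.9]), array([87. , 89.3]), 0.1)
side dark [321 320  44  54 786] [344. 350.] z5/50/95 [ 14.2  97.7 113.3] (array([445.7, 423.1]), array([101.6,  88.2]), 23.1)
side white [ 250  197   94   78 2585] [293. 241.] z5/50/95 [15.3 29.5 32.8] (array([662.8,  84.7]), array([258.5, 206.3]), 75.7)
```

```bash
python3 - <<'E'
from h import *
im=[]
for n in("scene","side"):
    p=cv2.imread(f"pics/{n}0.png");d=np.load(f"pics/{n}0.npy");c=cal(n);P=cloud(d,c)
    cr=p[140:290,210:430] if n=="scene" else p[140:290,230:430]
    im.append(cv2.resize(cr,(400,300),interpolation=cv2.INTER_CUBIC))
    hsv=cv2.cvtColor(p,cv2.COLOR_BGR2HSV);v=p.max(2)
    reg=(abs(P[...,0]-.65)<.2)&(abs(P[...,1]-.05)<.2)
    w=(p.min(2)>120)&reg&(P[...,2]>.023)&(P[...,2]<.036)
    N,L,S,C=cv2.connectedComponentsWithStats(w.astype(np.uint8));i=1+S[1:,4].argmax()
    # boundary rays cast to z=.03
    cs,_=cv2.findContours((L==i).astype(np.uint8),0,2);q=cast(max(cs,key=cv2.contourArea)[:,0],.03,c)
    print(n,'raised',rect(q),cv2.boxPoints(cv2.minAreaRect((q[:,:2]*1000).astype(np.float32))).round().tolist())
    b=(v<60)&(abs(P[...,0]-.63)<.12)&(abs(P[...,1]+.01)<.12)&(P[...,2]>.031)
    cs,_=cv2.findContours(b.astype(np.uint8),0,2);q=cast(max(cs,key=cv2.contourArea)[:,0],.036,c)
    print(n,'saucer',rect(q))
    b=(v<60)&(abs(P[...,0]-.47)<.15)&(abs(P[...,1]+.27)<.1)&(P[...,2]>.047)
    cs,_=cv2.findContours(b.astype(np.uint8),0,2);q=cast(max(cs,key=cv2.contourArea)[:,0],.056,c);print(n,'handle',rect(q))
    b=(v<125)&(v>60)&(abs(P[...,0]-.62)<.1)&(abs(P[...,1]+.28)<.08)&(P[...,2]<.02)
    N,L,S,C=cv2.connectedComponentsWithStats(b.astype(np.uint8));i=1+S[1:,4].argmax()
    cs,_=cv2.findContours((L==i).astype(np.uint8),0,2);q=cast(max(cs,key=cv2.contourArea)[:,0],.003,c);print(n,'blade',rect(q))
cv2.imwrite("pics/crop.png",np.hstack(im))
E
```

```text
scene raised (array([673.1, 134.1]), array([153.5, 195.5]), 75.2) [[559.0, 85.0], [748.0, 35.0], [787.0, 183.0], [598.0, 233.0]]
scene saucer (array([637.4, -15.3]), array([132.9, 134.1]), 74.6)
scene handle (array([ 480.9, -277.5]), array([ 22.6, 123.1]), 87.3)
scene blade (array([ 601.4, -279.8]), array([ 72.7, 159.7]), 87.5)
side raised (array([667.9, 142.5]), array([153.4, 191.6]), 75.5) [[556.0, 92.0], [741.0, 44.0], [780.0, 193.0], [594.0, 241.0]]
side saucer (array([632.9,  -6.4]), array([133.8, 130.1]), 74.8)
side handle (array([ 474.4, -263.5]), array([ 30.8, 116.8]), 87.4)
side blade (array([ 599.9, -276.1]), array([ 74.8, 160.3]), 85.9)
```

View pics/crop.png

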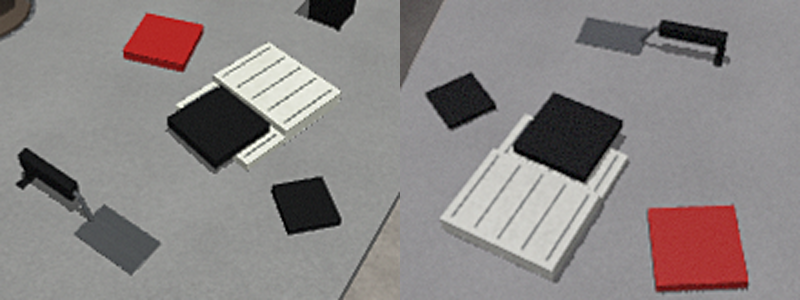

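The crop confirms it. The saucer is the large black dish overlapping the low step, with the small black dish and the red dish lying apart. Next I'll plan the approach to the turner.

```bash
cat >> h.py <<'E'
from scipy.spatial.transform import Slerp
def pose():
    s=ctrl.state();q=s['tool_rot'];return s['eef_pos']*1000,Rot.from_quat([q[1],q[2],q[3],q[0]])
def az(a):a=np.radians(a);return np.array([np.cos(a),np.sin(a),0])
Z=np.array([0,0,1.])
def toolR(yaw,pitch,tilt):
    """turner heading yaw deg, pitched up by pitch; tool leant by tilt toward blade; tool x = -turner y"""
    yt=az(yaw+90);a=np.radians(pitch);tx=np.cos(a)*az(yaw)+np.sin(a)*Z;tz=np.cross(tx,yt)
    b=np.radians(tilt);z=-np.sin(b)*tx-np.cos(b)*tz;x=-yt
    return Rot.from_matrix(np.c_[x,np.cross(z,x),z])
def rows(p1,R1,n,hand,p0=None,R0=None,frac=None):
    if p0 is None:p0,R0=pose()
    sl=Slerp([0,1],Rot.concatenate([R0,R1]));p,R=p0,R0
    for k in range(1,n+1):
        pn=p0+(p1-p0)*k/n;Rn=sl(k/n)
        dp=R.inv().apply(pn-p);dr=(R.inv()*Rn).as_rotvec()
        print('{"delta_pos":%s,"delta_rot":%s,"hand":%d},'%(np.round(dp,1).tolist(),np.round(dr,3).tolist(),hand));p,R=pn,Rn
E
python3 - <<'E'
from h import *
R=toolR(-3.3,0,20);g=np.array([496,-272,150.]);z=R.as_matrix()[:,2]
rows(g-54*z,R,20,100)
E
```

```text
{"delta_pos":[-32.4, 28.5, 5.2],"delta_rot":[-0.003, -0.025, 0.144],"hand":100},
{"delta_pos":[-27.9, 32.8, 6.0],"delta_rot":[-0.003, -0.025, 0.144],"hand":100},
{"delta_pos":[-22.7, 36.4, 6.8],"delta_rot":[-0.003, -0.025, 0.144],"hand":100},
{"delta_pos":[-17.0, 39.3, 7.4],"delta_rot":[-0.003, -0.025, 0.144],"hand":100},
{"delta_pos":[-11.0, 41.3, 7.8],"delta_rot":[-0.003, -0.025, 0.144],"hand":100},
{"delta_pos":[-4.8, 42.4, 8.1],"delta_rot":[-0.003, -0.025, 0.144],"hand":100},
{"delta_pos":[1.6, 42.6, 8.3],"delta_rot":[-0.003, -0.025, 0.144],"hand":100},
{"delta_pos":[7.9, 41.9, 8.3],"delta_rot":[-0.003, -0.025, 0.144],"hand":100},
{"delta_pos":[14.0, 40.3, 8.1],"delta_rot":[-0.003, -0.025, 0.144],"hand":100},
{"delta_pos":[19.9, 37.8, 7.8],"delta_rot":[-0.003, -0.025, 0.144],"hand":100},
{"delta_pos":[25.3, 34.6, 7.3],"delta_rot":[-0.003, -0.025, 0.144],"hand":100},
{"delta_pos":[30.2, 30.5, 6.7],"delta_rot":[-0.003, -0.025, 0.144],"hand":100},
{"delta_pos":[34.4, 25.9, 5.9],"delta_rot":[-0.003, -0.025, 0.144],"hand":100},
{"delta_pos":[37.9, 20.6, 5.1],"delta_rot":[-0.003, -0.025, 0.144],"hand":100},
{"delta_pos":[40.6, 14.9, 4.1],"delta_rot":[-0.003, -0.025, 0.144],"hand":100},
{"delta_pos":[42.4, 8.9, 3.1],"delta_rot":[-0.003, -0.025, 0.144],"hand":100},
{"delta_pos":[43.3, 2.7, 2.0],"delta_rot":[-0.003, -0.025, 0.144],"hand":100},
{"delta_pos":[43.3, -3.5, 0.9],"delta_rot":[-0.003, -0.025, 0.144],"hand":100},
{"delta_pos":[42.3, -9.7, -0.2],"delta_rot":[-0.003, -0.025, 0.144],"hand":100},
{"delta_pos":[40.5, -15.7, -1.3],"delta_rot":[-0.003, -0.025, 0.144],"hand":100},
```

Call:
arm_command(plan=[{"delta_pos":[-32,28,5],"delta_rot":[0,-0.025,0.144],"hand":100},{"delta_pos":[-28,33,6],"delta_rot":[0,-0.025,0.144],"hand":100},{"delta_pos":[-23,36,7],"delta_rot":[0,-0.025,0.144],"hand":100},{"delta_pos":[-17,39,7],"delta_rot":[0,-0.025,0.144],"hand":100},{"delta_pos":[-11,41,8],"delta_rot":[0,-0.025,0.144],"hand":100},{"delta_pos":[-5,42,8],"delta_rot":[0,-0.025,0.144],"hand":100},{"delta_pos":[2,43,8],"delta_rot":[0,-0.025,0.144],"hand":100},{"delta_pos":[8,42,8],"delta_rot":[0,-0.025,0.144],"hand":100},{"delta_pos":[14,40,8],"delta_rot":[0,-0.025,0.144],"hand":100},{"delta_pos":[20,38,8],"delta_rot":[0,-0.025,0.144],"hand":100}])

```text
clock: 1.1
eef_pos: [0.3274, 0.1162, 0.2478]
tool_rot: [0.069, 0.99, -0.077, -0.091]
force: [1.4, 0.1, -0.0]
opening: 0.0856
```

Call:
arm_command(plan=[{"delta_pos":[25,35,7],"delta_rot":[0,-0.025,0.144],"hand":100},{"delta_pos":[30,30,7],"delta_rot":[0,-0.025,0.144],"hand":100},{"delta_pos":[34,26,6],"delta_rot":[0,-0.025,0.144],"hand":100},{"delta_pos":[38,21,5],"delta_rot":[0,-0.025,0.144],"hand":100},{"delta_pos":[41,15,4],"delta_rot":[0,-0.025,0.144],"hand":100},{"delta_pos":[42,9,3],"delta_rot":[0,-0.025,0.144],"hand":100},{"delta_pos":[43,3,2],"delta_rot":[0,-0.025,0.144],"hand":100},{"delta_pos":[43,-3,1],"delta_rot":[0,-0.025,0.144],"hand":100},{"delta_pos":[42,-10,0],"delta_rot":[0,-0.025,0.144],"hand":100},{"delta_pos":[40,-16,-1],"delta_rot":[0,-0.025,0.144],"hand":100}])

```text
clock: 2.1
eef_pos: [0.5118, -0.2704, 0.1833]
tool_rot: [-0.103, -0.676, 0.717, 0.136]
force: [1.4, 0.4, 0.8]
opening: 0.0854
```

```bash
python3 - <<'E'
from h import *
p0,R0=pose();s=ctrl.state();print(p0,s['joint_pos'].round(3),s['clock'],s['opening'])
R=toolR(-3.3,0,20);print((R0.inv()*R).as_rotvec(),'err grasp',p0+54*R0.as_matrix()[:,2])
c=cal('wrist');p,d=ctrl.capture('wrist');cv2.imwrite('pics/w1.png',p);np.save('pics/w1.npy',d)
import pickle;pickle.dump(c,open('pics/w1.pkl','wb'))
P=cloud(d,c);v=p.max(2)
m=(P[...,2]>.045)&(P[...,2]<.065)&(v<70);print(m.sum(),rect(P[m]) if m.sum()>10 else '')
m=(P[...,2]<.012)&(P[...,2]>-.01)&(v<125)&(v>55);print(m.sum(),rect(P[m]) if m.sum()>10 else '')
E
```

```text
[ 511.76388628 -270.4176539   183.34924885] [-0.45   0.484  0.133  1.55  -0.094  2.766] 2.1 0.08535805169051414
[-0.00849698  0.03671416  0.005653  ] err grasp [ 493.87777606 -267.39967153  132.48689692]
4695 (array([ 297. , -450.8]), array([596.3,  91.1]), 43.8)
36824 (array([ 289. , -120.5]), array([ 632. , 1149.7]), 6.0)
```

View pics/w1.png

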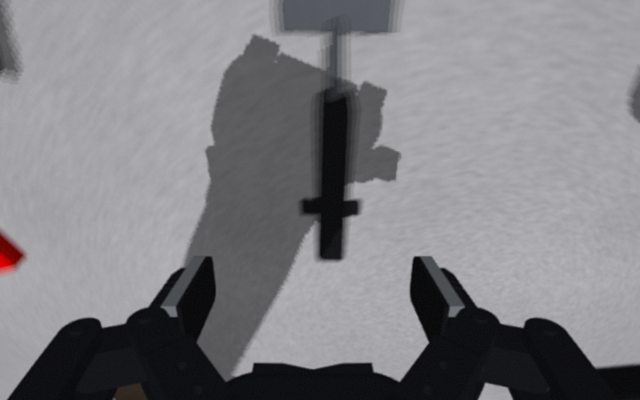

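The handle is centred between the jaws, running from pixel (335,92) to (331,260), with the blade at the top. I'll cast its edges onto z=56 mm.

```bash
python3 - <<'E'
from h import *
c=cal('wrist');p,d=ctrl.capture('wrist');v=p.max(2)
m=np.zeros(v.shape,np.uint8);m[70:275,290:380]=(v[70:275,290:380]<50)
m=cv2.morphologyEx(m,2,np.ones((1,3)))
C=[]
for r in range(80,270,8):
    xs=np.flatnonzero(m[r])
    if 15<len(xs)<40: C.append(((xs[0]+xs[-1])/2,r,len(xs)))
C=np.array(C);q=cast(C[:,:2],.056,c)*1000
print(np.c_[C,q[:,:2]].round(1)[::3])
k=np.polyfit(q[:,0],q[:,1],1);print('yaw',np.degrees(np.arctan(k[0])),'y at 496',np.polyval(k,496))
ys=np.flatnonzero(m.sum(1)>12);print('rows',ys[0],ys[-1],cast([[335,ys[0]],[331,ys[-1]]],.056,c)*1000)
pp,R0=pose();print(pp,R0.as_matrix()[:,2])
yaw=np.degrees(np.arctan(k[0]));x=496
R=toolR(yaw,0,20);g=np.array([x,np.polyval(k,x),42.]);rows(g-54*R.as_matrix()[:,2],R,5,100)
E
```

```text
[[ 317.5  104.    22.   542.2 -277.3]
 [ 317.   128.    37.   528.8 -276.2]
 [ 317.5  152.    34.   514.2 -275.5]
 [ 318.   176.    33.   498.1 -274.8]
 [ 318.   200.    31.   480.2 -273.6]
 [ 319.   240.    27.   445.6 -272.1]
 [ 320.   264.    25.   421.1 -271.3]]
yaw -2.779023902906947 y at 496 -274.71536100117225
rows 99 266 [[ 544.36785506 -286.21702836   56.        ]
 [ 418.64661264 -279.15233932   56.        ]]
[ 512.17885231 -272.87325413  180.64018968] [-0.33300076  0.05659116 -0.94122682]
{"delta_pos":[1.2, -6.4, 16.4],"delta_rot":[-0.001, 0.008, -0.001],"hand":100},
{"delta_pos":[1.0, -6.4, 16.4],"delta_rot":[-0.001, 0.008, -0.001],"hand":100},
{"delta_pos":[0.9, -6.4, 16.4],"delta_rot":[-0.001, 0.008, -0.001],"hand":100},
{"delta_pos":[0.8, -6.4, 16.4],"delta_rot":[-0.001, 0.008, -0.001],"hand":100},
{"delta_pos":[0.7, -6.4, 16.4],"delta_rot":[-0.001, 0.008, -0.001],"hand":100},
```

Call:
arm_command(plan=[{"delta_pos":[1,-6,16],"delta_rot":[0,0.008,0],"hand":100},{"delta_pos":[1,-6,16],"delta_rot":[0,0.008,0],"hand":100},{"delta_pos":[1,-6,16],"delta_rot":[0,0.008,0],"hand":100},{"delta_pos":[1,-7,17],"delta_rot":[0,0.008,0],"hand":100},{"delta_pos":[1,-7,17],"delta_rot":[0,0.008,0],"hand":100},{"delta_pos":[0,0,0],"delta_rot":[0,0,0],"hand":0},{"delta_pos":[0,0,0],"delta_rot":[0,0,0],"hand":0},{"delta_pos":[0,0,0],"delta_rot":[0,0,0],"hand":0},{"delta_pos":[0,0,0],"delta_rot":[0,0,0],"hand":0},{"delta_pos":[0,0,0],"delta_rot":[0,0,0],"hand":0}])

```text
clock: 3.2
eef_pos: [0.5145, -0.2724, 0.0973]
tool_rot: [-0.117, -0.681, 0.713, 0.121]
force: [0.3, -1.0, 2.9]
opening: 0.0191
```

Call:
arm_command(plan=[{"delta_pos":[0,0,0],"delta_rot":[0,0,0],"hand":0},{"delta_pos":[0,0,0],"delta_rot":[0,0,0],"hand":0}])

```text
clock: 3.4
eef_pos: [0.5145, -0.2724, 0.0973]
tool_rot: [-0.117, -0.681, 0.713, 0.121]
force: [1.5, -1.4, 6.0]
opening: 0.019
```

```bash
python3 - <<'E'
from h import *
p0,R0=pose();M=R0.as_matrix();print(p0,'grasp',p0+54*M[:,2],'x az',np.degrees(np.arctan2(M[1,0],M[0,0]))+90,'tilt',np.degrees(np.arccos(-M[2,2])),ctrl.state()['opening'],ctrl.state()['joint_pos'].round(2))
# hover insert pose: turner axis along az 75.35, tip 30mm short of saucer far edge
b=az(-104.65);O=np.array([651.5,65.5,0]);by=az(-14.65)
far=O+b*(78+65)+by*3.3
print('far edge',far)
E
```

```text
[ 514.52568108 -272.41937823   97.33165496] grasp [ 496.6443436  -271.70134638   46.38322809] x az -2.5821197217790512 tilt 19.353938383577105 0.018983004104725257 [-0.44  0.52 -0.    1.36 -0.13  2.77]
far edge [618.52604722 -73.68551806   0.        ]
```

Grasped, with the opening at 19 mm. I'll store the tool-to-turner transform, then lift, turn to the board heading and go to a pre-insert pose.

```bash
cat >> h.py <<'E'
TG_p=np.array([514.5,-272.4,97.3]); TG_R=Rot.from_quat([-.681,.713,.121,-.117]) # tool at grasp
TU_p=np.array([479.5,-270.9,0]); TU_yaw=-2.6
b=az(-104.65);O=np.array([651.5,65.5,0]);by=az(-14.65)
def Rt(yaw,pitch):
    yt=az(yaw+90);a=np.radians(pitch);tx=np.cos(a)*az(yaw)+np.sin(a)*Z;return Rot.from_matrix(np.c_[tx,yt,np.cross(tx,yt)])
def tool(o,yaw,pitch):
    U0=Rt(TU_yaw,0);U=Rt(yaw,pitch);return o+U.apply(U0.inv().apply(TG_p-TU_p)),U*U0.inv()*TG_R
def turner():
    p,R=pose();U=R*TG_R.inv()*Rt(TU_yaw,0);return p-U.apply(Rt(TU_yaw,0).inv().apply(TG_p-TU_p)),U
E
python3 - <<'E'
from h import *
u=Rt(TU_yaw,0);p,R=pose()
p1=p+[0,0,65];rows(p1,R,2,0)
o=O+b*(143+205+40)+by*3.3;o[2]=65
p2,R2=tool(o,75.35,0);print(p2);rows(p2,R2,13,0,p1,R)
E
```

```text
{"delta_pos":[0.1, 10.8, -30.7],"delta_rot":[0.0, 0.0, 0.0],"hand":0},
{"delta_pos":[0.1, 10.8, -30.7],"delta_rot":[0.0, 0.0, 0.0],"hand":0},
[ 565.33590993 -276.80462654  162.3       ]
{"delta_pos":[0.2, -3.7, -1.3],"delta_rot":[0.0, 0.035, -0.099],"hand":0},
{"delta_pos":[0.6, -3.7, -1.3],"delta_rot":[0.0, 0.035, -0.099],"hand":0},
{"delta_pos":[1.0, -3.6, -1.3],"delta_rot":[0.0, 0.035, -0.099],"hand":0},
{"delta_pos":[1.4, -3.5, -1.2],"delta_rot":[0.0, 0.035, -0.099],"hand":0},
{"delta_pos":[1.7, -3.3, -1.2],"delta_rot":[0.0, 0.035, -0.099],"hand":0},
{"delta_pos":[2.1, -3.1, -1.1],"delta_rot":[0.0, 0.035, -0.099],"hand":0},
{"delta_pos":[2.4, -2.9, -1.0],"delta_rot":[0.0, 0.035, -0.099],"hand":0},
{"delta_pos":[2.7, -2.7, -0.9],"delta_rot":[0.0, 0.035, -0.099],"hand":0},
{"delta_pos":[3.0, -2.4, -0.8],"delta_rot":[0.0, 0.035, -0.099],"hand":0},
{"delta_pos":[3.3, -2.1, -0.7],"delta_rot":[0.0, 0.035, -0.099],"hand":0},
{"delta_pos":[3.5, -1.7, -0.6],"delta_rot":[0.0, 0.035, -0.099],"hand":0},
{"delta_pos":[3.6, -1.4, -0.5],"delta_rot":[0.0, 0.035, -0.099],"hand":0},
{"delta_pos":[3.8, -1.0, -0.3],"delta_rot":[0.0, 0.035, -0.099],"hand":0},
```

Call:
arm_command(plan=[{"delta_pos":[0,6,-16],"delta_rot":[0,0,0],"hand":0},{"delta_pos":[0,8,-22],"delta_rot":[0,0,0],"hand":0},{"delta_pos":[0,8,-24],"delta_rot":[0,0,0],"hand":0},{"delta_pos":[0,-4,-1],"delta_rot":[0,0.035,-0.099],"hand":0},{"delta_pos":[1,-4,-1],"delta_rot":[0,0.035,-0.099],"hand":0},{"delta_pos":[1,-4,-1],"delta_rot":[0,0.035,-0.099],"hand":0},{"delta_pos":[1,-3,-1],"delta_rot":[0,0.035,-0.099],"hand":0},{"delta_pos":[2,-3,-1],"delta_rot":[0,0.035,-0.099],"hand":0},{"delta_pos":[2,-3,-1],"delta_rot":[0,0.035,-0.099],"hand":0},{"delta_pos":[2,-3,-1],"delta_rot":[0,0.035,-0.099],"hand":0}])

```text
clock: 4.4
eef_pos: [0.5409, -0.274, 0.16]
tool_rot: [0.153, 0.892, -0.418, -0.072]
force: [0.3, 0.4, -1.7]
opening: 0.0192
```

Call:
arm_command(plan=[{"delta_pos":[3,-3,-1],"delta_rot":[0,0.035,-0.099],"hand":0},{"delta_pos":[3,-2,-1],"delta_rot":[0,0.035,-0.099],"hand":0},{"delta_pos":[3,-2,-1],"delta_rot":[0,0.035,-0.099],"hand":0},{"delta_pos":[3,-2,-1],"delta_rot":[0,0.035,-0.099],"hand":0},{"delta_pos":[4,-1,0],"delta_rot":[0,0.035,-0.099],"hand":0},{"delta_pos":[4,-1,0],"delta_rot":[0,0.035,-0.099],"hand":0},{"delta_pos":[0,0,0],"delta_rot":[0,0,0],"hand":0}])

```text
clock: 5.1
eef_pos: [0.564, -0.276, 0.1605]
tool_rot: [0.168, 0.978, -0.123, -0.021]
force: [-0.1, -0.3, -2.4]
opening: 0.0194
```

```bash
python3 - <<'E'
from h import *
s=ctrl.state();print(s['clock'],s['force'],s['opening'],s['joint_pos'].round(2))
o,U=turner();M=U.as_matrix();print(o,'yaw',np.degrees(np.arctan2(M[1,0],M[0,0])),'pitch',np.degrees(np.arcsin(M[2,0])))
o=O+b*(143+205+40)+by*3.3;o[2]=5
p2,R2=tool(o,75.35,0);rows(p2,R2,3,0)
E
```

```text
5.1 [-0.14513546 -0.30823502 -2.41616527] 0.019357485901366857 [-0.34  0.33 -0.13  1.08 -0.34  1.48]
[ 555.25310633 -310.05844349   63.23471404] yaw 75.66806317296574 pitch -0.09652243505108674
{"delta_pos":[0.5, -6.3, 18.3],"delta_rot":[0.001, -0.0, 0.002],"hand":0},
{"delta_pos":[0.5, -6.3, 18.3],"delta_rot":[0.001, -0.0, 0.002],"hand":0},
{"delta_pos":[0.5, -6.3, 18.3],"delta_rot":[0.001, -0.0, 0.002],"hand":0},
```

Call:
arm_command(plan=[{"delta_pos":[0,-6,18],"delta_rot":[0,0,0],"hand":0},{"delta_pos":[1,-6,18],"delta_rot":[0,0,0],"hand":0},{"delta_pos":[1,-6,18],"delta_rot":[0,0,0],"hand":0},{"delta_pos":[0,0,0],"delta_rot":[0,0,0],"hand":0},{"delta_pos":[0,0,0],"delta_rot":[0,0,0],"hand":0}])

```text
clock: 5.6
eef_pos: [0.5658, -0.2778, 0.1036]
tool_rot: [0.168, 0.978, -0.124, -0.022]
force: [-0.4, -0.3, -1.5]
opening: 0.019
```

```bash
python3 - <<'E'
from h import *
s=ctrl.state();print(s['clock'],s['force'],s['joint_pos'].round(2))
o,U=turner();M=U.as_matrix();print(o,'yaw',np.degrees(np.arctan2(M[1,0],M[0,0])),'pitch',np.degrees(np.arcsin(M[2,0])))
im=[]
for n,(x,y) in dict(scene=(210,140),side=(230,110)).items():
    p,d=ctrl.capture(n);c=cal(n);cr=p[y:y+150,x:x+200];im.append(cv2.resize(cr,(400,300),interpolation=cv2.INTER_CUBIC))
    # predicted tip corners projected
    K,D,R,t=c
    for q in ([205,35,3],[205,-35,3]):
        X=(o+U.apply(q))/1000;px=cv2.projectPoints(X[None],cv2.Rodrigues(R)[0],t,K,D)[0].ravel();print(n,'tip',px.round(1),'crop',((px-[x,y])*2).round())
cv2.imwrite('pics/pre.png',np.hstack(im))
E
```

```text
5.6 [-0.40030881 -0.26334398 -1.48634649] [-0.34  0.37 -0.2   0.97 -0.34  1.48]
[ 556.83148244 -311.89486641    6.32605572] yaw 75.55332234225783 pitch -0.1166793873062605
scene tip [297.6 214.9] crop [175. 150.]
scene tip [312.  226.9] crop [204. 174.]
side tip [338. 193.] crop [216. 166.]
side tip [319.6 185.9] crop [179. 152.]
```

View pics/pre.png

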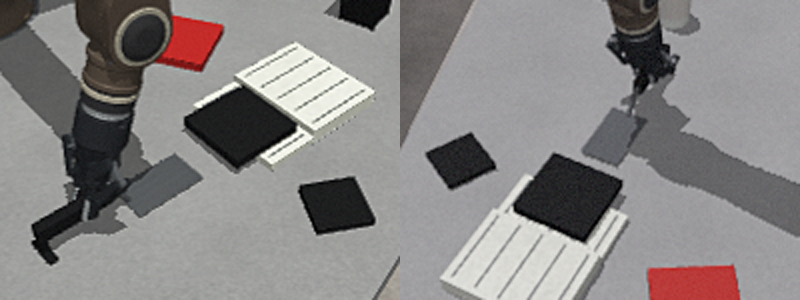

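The predicted tip corners fall on the seen blade corners in both views to about 2 px, and the blade is square to the overhanging edge and centred on it. Insert next.

```bash
cat > flip.py <<'E'
from h import *
import sys
ins=37;px=13
def tp(th,px=px,dz=0,db=0,pit=0):
    a=np.radians(th);u=130-ins+205;c=np.cos(a);s=np.sin(a)
    w=-3
    q=O+b*(px+db+u*c-w*s*1.0)+by*3.3;q=q.copy();q[2]=16+dz+u*s+w*c
    # offset w along the saucer floor normal: (-s*b + c*Z)
    q=O+by*3.3+b*(px+db+u*c-w*s)+Z*(16+dz+u*s+w*c)
    return tool(q,75.35,th+pit)
def seq(list_,hand=0):
    p,R=pose()
    for p1,R1 in list_:
        dp=R.inv().apply(p1-p);dr=(R.inv()*R1).as_rotvec()
        print('{"delta_pos":%s,"delta_rot":%s,"hand":%d},'%(np.round(dp,1).tolist(),np.round(dr,3).tolist(),hand));p,R=p1,R1
E
python3 - <<'E'
from flip import *
p,R=tp(0,dz=-7);print(p);rows(p,R,8,0)
p2,R2=tp(0,dz=0);print('lift',R.inv().apply(p2-p))
E
```

```text
[ 584.81026851 -202.30798662  103.3       ]
{"delta_pos":[-0.2, -9.2, -3.1],"delta_rot":[0.0, -0.0, 0.001],"hand":0},
{"delta_pos":[-0.2, -9.2, -3.1],"delta_rot":[0.0, -0.0, 0.001],"hand":0},
{"delta_pos":[-0.2, -9.2, -3.1],"delta_rot":[0.0, -0.0, 0.001],"hand":0},
{"delta_pos":[-0.2, -9.2, -3.1],"delta_rot":[0.0, -0.0, 0.001],"hand":0},
{"delta_pos":[-0.2, -9.2, -3.1],"delta_rot":[0.0, -0.0, 0.001],"hand":0},
{"delta_pos":[-0.2, -9.2, -3.1],"delta_rot":[0.0, -0.0, 0.001],"hand":0},
{"delta_pos":[-0.2, -9.2, -3.1],"delta_rot":[0.0, -0.0, 0.001],"hand":0},
{"delta_pos":[-0.2, -9.2, -3.1],"delta_rot":[0.0, -0.0, 0.001],"hand":0},
lift [ 0.01427343  2.32223177 -6.60356236]
```

Call:
arm_command(plan=[{"delta_pos":[0,-9,-3],"delta_rot":[0,0,0],"hand":0},{"delta_pos":[0,-9,-3],"delta_rot":[0,0,0],"hand":0},{"delta_pos":[-1,-10,-4],"delta_rot":[0,0,0],"hand":0},{"delta_pos":[0,-9,-3],"delta_rot":[0,0,0.004],"hand":0},{"delta_pos":[0,-9,-3],"delta_rot":[0,0,0],"hand":0},{"delta_pos":[-1,-10,-3],"delta_rot":[0,0,0],"hand":0},{"delta_pos":[0,-9,-3],"delta_rot":[0,0,0],"hand":0},{"delta_pos":[0,-9,-3],"delta_rot":[0,0,0],"hand":0},{"delta_pos":[0,0,0],"delta_rot":[0,0,0],"hand":0}])

```text
clock: 6.6
eef_pos: [0.5842, -0.2006, 0.1025]
tool_rot: [0.168, 0.978, -0.125, -0.021]
force: [-0.7, 0.8, -2.2]
opening: 0.0192
```

```bash
python3 - <<'E'
from flip import *
s=ctrl.state();print(s['clock'],s['force'],s['opening'],s['joint_pos'].round(2))
o,U=turner();print(o,'tip board x',(o+U.apply([205,0,0])-O)@b)
p,d=ctrl.capture('scene');cv2.imwrite('pics/ins.png',cv2.resize(p[140:290,230:430],(600,450),interpolation=cv2.INTER_CUBIC))
seq([tp(0),tp(3),tp(6),tp(9),tp(12),tp(16),tp(20),tp(24),tp(28),tp(32)])
E
```

```text
6.6 [-0.74641701  0.7576956  -2.15620477] 0.019198617769596388 [-0.21  0.38 -0.19  1.01 -0.34  1.62]
[ 575.40874617 -234.67380592    5.27803877] tip board x 104.660480213579
{"delta_pos":[1.1, 3.5, -7.0],"delta_rot":[0.002, -0.0, 0.002],"hand":0},
{"delta_pos":[0.0, 10.4, -14.7],"delta_rot":[0.052, -0.0, 0.0],"hand":0},
{"delta_pos":[0.0, 8.8, -15.1],"delta_rot":[0.052, -0.0, 0.0],"hand":0},
{"delta_pos":[0.0, 7.2, -15.4],"delta_rot":[0.052, -0.0, 0.0],"hand":0},
{"delta_pos":[0.0, 5.5, -15.5],"delta_rot":[0.052, -0.0, 0.0],"hand":0},
{"delta_pos":[0.0, 5.0, -20.5],"delta_rot":[0.07, -0.0, 0.0],"hand":0},
{"delta_pos":[0.0, 2.2, -20.0],"delta_rot":[0.07, -0.0, 0.0],"hand":0},
{"delta_pos":[0.0, -0.6, -19.1],"delta_rot":[0.07, -0.0, 0.0],"hand":0},
{"delta_pos":[0.0, -3.2, -17.8],"delta_rot":[0.07, -0.0, 0.0],"hand":0},
{"delta_pos":[0.0, -5.6, -16.2],"delta_rot":[0.07, -0.0, 0.0],"hand":0},
```

View pics/ins.png

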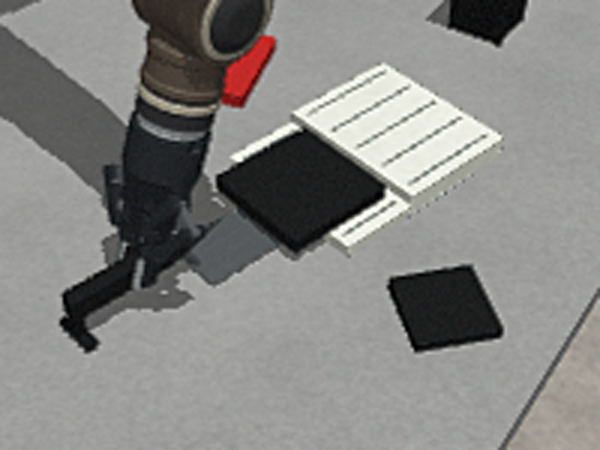

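The blade is about 37 mm under the overhanging edge at crop (260,230), nothing has been disturbed and the forces are small. Starting the flip.

Call:
arm_command(plan=[{"delta_pos":[1,3,-7],"delta_rot":[0,0,0],"hand":0},{"delta_pos":[0,10,-15],"delta_rot":[0.052,0,0],"hand":0},{"delta_pos":[0,9,-15],"delta_rot":[0.052,0,0],"hand":0},{"delta_pos":[0,7,-15],"delta_rot":[0.052,0,0],"hand":0},{"delta_pos":[0,6,-16],"delta_rot":[0.052,0,0],"hand":0},{"delta_pos":[0,5,-20],"delta_rot":[0.07,0,0],"hand":0},{"delta_pos":[0,2,-20],"delta_rot":[0.07,0,0],"hand":0},{"delta_pos":[0,-1,-19],"delta_rot":[0.07,0,0],"hand":0},{"delta_pos":[0,-3,-18],"delta_rot":[0.07,0,0],"hand":0},{"delta_pos":[0,-6,-16],"delta_rot":[0.07,0,0],"hand":0}])

```text
clock: 7.65
eef_pos: [0.5809, -0.2152, 0.2739]
tool_rot: [-0.108, 0.986, -0.127, 0.015]
force: [-0.0, -0.5, -3.0]
opening: 0.0194
```

```bash
python3 - <<'E'
from flip import *
s=ctrl.state();print(s['clock'],s['force'],s['opening'],s['joint_pos'].round(2))
o,U=turner();M=U.as_matrix();print(o,'pitch',np.degrees(np.arcsin(M[2,0])),'err',pose()[0]-tp(32)[0])
im=[]
for n,(x,y) in dict(scene=(230,120),side=(230,110)).items():
    p,d=ctrl.capture(n);im.append(cv2.resize(p[y:y+150,x:x+200],(400,300),interpolation=cv2.INTER_CUBIC))
cv2.imwrite('pics/f1.png',np.hstack(im))
seq([tp(a) for a in range(36,73,4)])
E
```

```text
7.65 [-0.04729221 -0.47171214 -3.04803732] 0.01935068634646961 [-0.43  0.33  0.14  1.42  0.22  1.39]
[ 586.59783386 -194.24324217  172.74631101] pitch 31.91191739438199 err [-0.5555635  -0.11324673  1.40778053]
{"delta_pos":[-0.1, -8.1, -11.9],"delta_rot":[0.074, -0.004, 0.001],"hand":0},
{"delta_pos":[0.0, -9.6, -12.0],"delta_rot":[0.07, -0.0, 0.0],"hand":0},
{"delta_pos":[0.0, -11.2, -9.6],"delta_rot":[0.07, -0.0, 0.0],"hand":0},
{"delta_pos":[0.0, -12.3, -6.9],"delta_rot":[0.07, -0.0, 0.0],"hand":0},
{"delta_pos":[-0.0, -13.1, -4.1],"delta_rot":[0.07, -0.0, 0.0],"hand":0},
{"delta_pos":[-0.0, -13.5, -1.2],"delta_rot":[0.07, -0.0, 0.0],"hand":0},
{"delta_pos":[-0.0, -13.5, 1.7],"delta_rot":[0.07, -0.0, 0.0],"hand":0},
{"delta_pos":[-0.0, -13.1, 4.5],"delta_rot":[0.07, -0.0, 0.0],"hand":0},
{"delta_pos":[-0.0, -12.3, 7.3],"delta_rot":[0.07, -0.0, 0.0],"hand":0},
{"delta_pos":[-0.0, -11.1, 10.0],"delta_rot":[0.07, -0.0, 0.0],"hand":0},
```

View pics/f1.png

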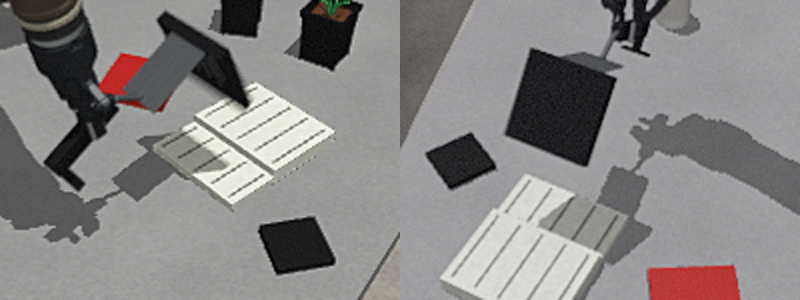

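I made an error here: lifting the handle about the pivot has to pitch the blade tip down, and I pitched it up, so the saucer is being thrown upward off the blade. I'll check where it goes before doing anything else.

```bash
python3 - <<'E'
from flip import *
for k in range(14):
    p,d=ctrl.capture('side');P=cloud(d,cal('side'));v=p.max(2)
    m=(v<60)&(abs(P[...,0]-.64)<.17)&(P[...,1]>-.16)&(P[...,1]<.30)&(P[...,2]>.02)
    N,L,S,C=cv2.connectedComponentsWithStats(m.astype(np.uint8));i=1+S[1:,4].argmax();Q=P[L==i]*1000
    print(round(ctrl.state()['clock'],2),len(Q),Q.mean(0).round(),Q[:,2].min().round(),Q[:,2].max().round(),np.round(np.linalg.svd(Q-Q.mean(0),full_matrices=False)[2][2],2),ctrl.state()['force'].round(1))
im=[cv2.resize(p[110:260,230:430],(400,300))]
p,d=ctrl.capture('scene');im.insert(0,cv2.resize(p[120:270,230:430],(400,300)))
cv2.imwrite('pics/f2.png',np.hstack(im))
E
```

```text
7.8 2054 [636.  15. 249.] 195.0 294.0 [0.16 0.65 0.74] [ 0.2  0.3 -3.6]
7.85 2019 [635.   9. 240.] 186.0 290.0 [0.2  0.75 0.63] [ 1.2  0.8 -3.2]
7.9 1800 [630.  -7. 229.] 160.0 286.0 [0.24 0.91 0.33] [ 0.3 -0.8 -4.5]
7.95 1297 [623. -29. 233.] 152.0 287.0 [-0.25 -0.96  0.09] [-0.1  0.4 -2.9]
8.0 682 [616. -39. 253.] 168.0 292.0 [ 0.22  0.86 -0.46] [-0.8 -0.5 -2.9]
8.05 357 [611. -35. 274.] 196.0 292.0 [ 0.18  0.64 -0.74] [-0.1 -0.5 -2.6]
8.1 488 [614. -56. 262.] 200.0 293.0 [-0.16 -0.56  0.81] [ 0.2 -0.  -2.5]
8.15 367 [612. -37. 273.] 194.0 293.0 [ 0.18  0.63 -0.75] [-1.   0.1 -2.3]
8.2 599 [614. -31. 265.] 177.0 290.0 [ 0.21  0.88 -0.42] [ 0.9  0.9 -3.5]
8.25 1216 [620. -24. 242.] 160.0 286.0 [-0.23 -0.97  0.01] [ 0.1  0.9 -3.1]
8.3 1744 [627.  -4. 235.] 161.0 287.0 [-0.22 -0.89 -0.39] [-0.1  0.4 -2. ]
8.35 2013 [632.  13. 240.] 182.0 290.0 [-0.18 -0.75 -0.64] [ 0.1  0.4 -2. ]
8.4 2051 [635.  17. 245.] 191.0 293.0 [-0.16 -0.67 -0.73] [ 0.8  0.8 -3.3]
8.45 2031 [634.  13. 241.] 187.0 289.0 [-0.19 -0.74 -0.65] [ 0.4  0.6 -2.5]
```

View pics/f2.png

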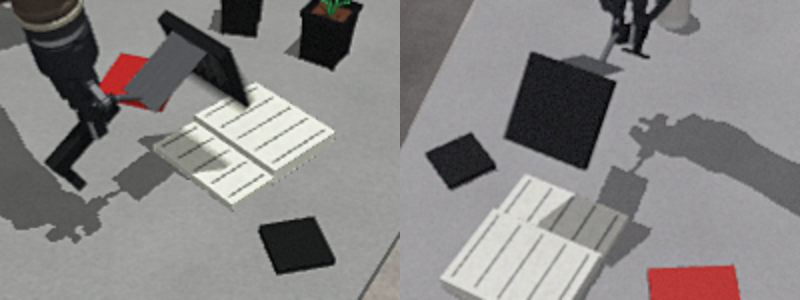

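By luck the saucer has not fallen. Its far rim is hooked over the blade tip (scene crop 200,50) and it swings there, near edge down and floor toward the raised level. That is the half-turned attitude I want. I'll let the swing die down and then measure.

Call:
arm_command(plan=[{"delta_pos":[0,0,0],"delta_rot":[0,0,0],"hand":0},{"delta_pos":[0,0,0],"delta_rot":[0,0,0],"hand":0},{"delta_pos":[0,0,0],"delta_rot":[0,0,0],"hand":0},{"delta_pos":[0,0,0],"delta_rot":[0,0,0],"hand":0},{"delta_pos":[0,0,0],"delta_rot":[0,0,0],"hand":0},{"delta_pos":[0,0,0],"delta_rot":[0,0,0],"hand":0},{"delta_pos":[0,0,0],"delta_rot":[0,0,0],"hand":0},{"delta_pos":[0,0,0],"delta_rot":[0,0,0],"hand":0},{"delta_pos":[0,0,0],"delta_rot":[0,0,0],"hand":0},{"delta_pos":[0,0,0],"delta_rot":[0,0,0],"hand":0}])

```text
clock: 9.5
eef_pos: [0.5813, -0.2141, 0.2721]
tool_rot: [-0.108, 0.986, -0.126, 0.015]
force: [0.3, 0.2, -3.4]
opening: 0.0189
```

```bash
cat > mon.py <<'E'
from flip import *
def mon(n,cam='side'):
  for k in range(n):
    p,d=ctrl.capture(cam);P=cloud(d,cal(cam));v=p.max(2)
    m=(v<60)&(abs(P[...,0]-.64)<.17)&(P[...,1]>-.16)&(P[...,1]<.30)&(P[...,2]>.02)
    N,L,S,C=cv2.connectedComponentsWithStats(m.astype(np.uint8));i=1+S[1:,4].argmax();Q=P[L==i]*1000
    nn=np.linalg.svd(Q-Q.mean(0),full_matrices=False)[2][2];nn=nn*np.sign(nn[1]);X=Q-O
    lo=Q[Q[:,2]<np.percentile(Q[:,2],8)];hi=Q[Q[:,2]>np.percentile(Q[:,2],92)]
    print(round(ctrl.state()['clock'],2),len(Q),'tilt',np.degrees(np.arctan2(nn[2],-nn@b)).round(),'z',np.percentile(Q[:,2],[1,99]).round(),'low bx',((lo-O)@b).mean().round(),'high bx',((hi-O)@b).mean().round(),'by',np.percentile(X@by,[2,98]).round(),'f',ctrl.state()['force'].round(1))
  return p
E
python3 -c "
from mon import *
mon(16)"
```

```text
9.55 1895 tilt 31.0 z [180. 285.] low bx 35.0 high bx 92.0 by [-64.  58.] f [ 0.4  0.7 -2.5]
9.6 2035 tilt 43.0 z [196. 289.] low bx 15.0 high bx 92.0 by [-63.  60.] f [ 0.2  0.2 -1.7]
9.65 2043 tilt 43.0 z [196. 288.] low bx 14.0 high bx 92.0 by [-63.  61.] f [ 0.4  0.7 -2.7]
9.7 1966 tilt 32.0 z [178. 286.] low bx 31.0 high bx 92.0 by [-63.  61.] f [ 1.4  0.6 -3. ]
9.75 1677 tilt 11.0 z [160. 285.] low bx 70.0 high bx 95.0 by [-64.  61.] f [-0.7 -0.3 -3.2]
9.8 1158 tilt -11.0 z [161. 286.] low bx 118.0 high bx 101.0 by [-64.  61.] f [-0.  -0.5 -2.2]
9.85 599 tilt -30.0 z [182. 290.] low bx 151.0 high bx 101.0 by [-64.  59.] f [ 0.4 -0.1 -3. ]
9.9 368 tilt -48.0 z [202. 292.] low bx 172.0 high bx 100.0 by [-65.  61.] f [ 0.6 -0.8 -3.6]
9.95 433 tilt -52.0 z [204. 292.] low bx 193.0 high bx 99.0 by [-64.  63.] f [-0.9 -0.2 -2. ]
10.0 354 tilt -44.0 z [200. 292.] low bx 154.0 high bx 101.0 by [-64.  60.] f [-0.1  0.2 -2.8]
10.05 778 tilt -17.0 z [189. 288.] low bx 124.0 high bx 102.0 by [-64.  57.] f [ 0.2 -0.3 -3.4]
10.1 1361 tilt 5.0 z [174. 285.] low bx 88.0 high bx 95.0 by [-64.  58.] f [-0.2  0.1 -4.1]
10.15 1815 tilt 26.0 z [176. 285.] low bx 45.0 high bx 93.0 by [-64.  59.] f [ 0.2  0.8 -2.3]
10.2 2016 tilt 40.0 z [191. 288.] low bx 18.0 high bx 91.0 by [-63.  59.] f [ 0.6  0.3 -2. ]
10.25 2038 tilt 43.0 z [196. 288.] low bx 13.0 high bx 91.0 by [-64.  61.] f [-0.9 -0.2 -3.3]
10.3 1996 tilt 34.0 z [182. 286.] low bx 26.0 high bx 91.0 by [-63.  61.] f [ 0.4 -0.2 -3.3]
```

The swing damps very little, but the hook is steady at the blade tip, at board x about 95 and z about 285 mm. I'll lower the saucer slowly over the low level so that touching the board stops the swing.

```bash
python3 - <<'E'
from h import *
p,R=pose();f=lambda v:R.inv().apply(v).round(2)
print('b',f(b),'Z',f(Z),'by',f(by)); o,U=turner();t=o+U.apply([205,0,0]);print('tip bx',(t-O)@b,t[2]);print('row',f(-2*b-6.9*Z))
E
```

```text
b [-0.    0.98 -0.22] Z [ 0.   -0.22 -0.98] by [1. 0. 0.]
tip bx 92.47951703929978 279.25148821591495
row [-0.01 -0.46  7.17]
```

Call:
arm_command(plan=[{"delta_pos":[0,0,3],"delta_rot":[0,0,0],"hand":0},{"delta_pos":[0,0,5],"delta_rot":[0,0,0],"hand":0},{"delta_pos":[0,0,7],"delta_rot":[0,0,0],"hand":0},{"delta_pos":[0,0,8],"delta_rot":[0,0,0],"hand":0},{"delta_pos":[0,0,8],"delta_rot":[0,0,0],"hand":0},{"delta_pos":[0,0,8],"delta_rot":[0,0,0],"hand":0},{"delta_pos":[0,0,8],"delta_rot":[0,0,0],"hand":0},{"delta_pos":[0,0,8],"delta_rot":[0,0,0],"hand":0},{"delta_pos":[0,0,8],"delta_rot":[0,0,0],"hand":0},{"delta_pos":[0,0,8],"delta_rot":[0,0,0],"hand":0}])

```text
clock: 11.3
eef_pos: [0.5853, -0.1992, 0.2022]
tool_rot: [-0.108, 0.986, -0.126, 0.015]
force: [-0.1, -0.3, -2.2]
opening: 0.0187
```

Call:
arm_command(plan=[{"delta_pos":[0,0,8],"delta_rot":[0,0,0],"hand":0},{"delta_pos":[0,0,8],"delta_rot":[0,0,0],"hand":0},{"delta_pos":[0,0,8],"delta_rot":[0,0,0],"hand":0},{"delta_pos":[0,0,8],"delta_rot":[0,0,0],"hand":0},{"delta_pos":[0,0,8],"delta_rot":[0,0,0],"hand":0},{"delta_pos":[0,0,7],"delta_rot":[0,0,0],"hand":0},{"delta_pos":[0,0,6],"delta_rot":[0,0,0],"hand":0},{"delta_pos":[0,0,5],"delta_rot":[0,0,0],"hand":0},{"delta_pos":[0,0,4],"delta_rot":[0,0,0],"hand":0},{"delta_pos":[0,0,3],"delta_rot":[0,0,0],"hand":0}])

```text
clock: 12.3
eef_pos: [0.5889, -0.1857, 0.1391]
tool_rot: [-0.108, 0.986, -0.126, 0.015]
force: [0.4, 0.0, -2.2]
opening: 0.0191
```

```bash
python3 - <<'E'
from mon import *
o,U=turner();t=o+U.apply([205,0,0]);print('tip bx',(t-O)@b,t[2]);mon(14)
o,U=turner();t=o+U.apply([205,0,0]);print('tip bx',(t-O)@b,t[2])
E
```

```text
tip bx 63.17525604387073 146.0545165012689
12.35 363 tilt -46.0 z [ 59. 158.] low bx 156.0 high bx 70.0 by [-64.  63.] f [ 0.6 -0.8 -2.8]
12.4 388 tilt -48.0 z [ 59. 159.] low bx 157.0 high bx 69.0 by [-64.  64.] f [ 0.1 -0.6 -2.8]
12.45 294 tilt -39.0 z [ 69. 157.] low bx 116.0 high bx 71.0 by [-64.  59.] f [-0.  -0.4 -3.2]
12.5 663 tilt -13.0 z [ 51. 155.] low bx 88.0 high bx 71.0 by [-64.  57.] f [ 0.5  0.2 -2.9]
12.55 1166 tilt 8.0 z [ 43. 152.] low bx 52.0 high bx 66.0 by [-63.  58.] f [ 1.1  0.8 -3. ]
12.6 1557 tilt 27.0 z [ 45. 154.] low bx 13.0 high bx 63.0 by [-63.  59.] f [-0.2 -0.6 -2.3]
12.65 1740 tilt 39.0 z [ 56. 156.] low bx -9.0 high bx 62.0 by [-63.  60.] f [-0.4  0.7 -3. ]
12.7 1772 tilt 40.0 z [ 58. 156.] low bx -12.0 high bx 62.0 by [-63.  61.] f [ 0.7  0.5 -2.8]
12.75 1674 tilt 29.0 z [ 42. 154.] low bx 4.0 high bx 62.0 by [-63.  62.] f [ 0.8 -0.4 -2.9]
12.8 1395 tilt 11.0 z [ 26. 153.] low bx 41.0 high bx 64.0 by [-63.  60.] f [ 0.4  0.4 -2.7]
12.85 932 tilt -9.0 z [ 28. 154.] low bx 85.0 high bx 70.0 by [-64.  60.] f [ 1.1 -0.8 -1.9]
12.9 450 tilt -28.0 z [ 42. 157.] low bx 118.0 high bx 71.0 by [-64.  57.] f [-0.   0.2 -2.3]
12.95 348 tilt -45.0 z [ 58. 158.] low bx 155.0 high bx 69.0 by [-64.  63.] f [-0.3  0.1 -2.3]
13.0 397 tilt -48.0 z [ 59. 158.] low bx 157.0 high bx 70.0 by [-64.  63.] f [-0.1 -0.  -2.7]
tip bx 63.247490537674324 146.44599314931077
```

Call:
arm_command(plan=[{"delta_pos":[0,3,-1],"delta_rot":[0,0,0],"hand":0},{"delta_pos":[0,3,2],"delta_rot":[0,0,0],"hand":0},{"delta_pos":[0,3,5],"delta_rot":[0,0,0],"hand":0},{"delta_pos":[0,3,4],"delta_rot":[0,0,0],"hand":0},{"delta_pos":[0,0,0],"delta_rot":[0,0,0],"hand":0},{"delta_pos":[0,0,0],"delta_rot":[0,0,0],"hand":0},{"delta_pos":[0,0,0],"delta_rot":[0,0,0],"hand":0},{"delta_pos":[0,0,0],"delta_rot":[0,0,0],"hand":0},{"delta_pos":[0,0,0],"delta_rot":[0,0,0],"hand":0}])

```text
clock: 13.9
eef_pos: [0.5882, -0.1918, 0.1327]
tool_rot: [-0.112, 0.986, -0.125, 0.018]
force: [-4.8, 15.4, 28.8]
opening: 0.0189
```

```bash
python3 - <<'E'
from mon import *
mon(8)
o,U=turner();t=o+U.apply([205,0,0]);print('tip bx',(t-O)@b,t[2],ctrl.state()['joint_pos'].round(2))
E
```

```text
13.95 1566 tilt 24.0 z [ 27. 145.] low bx 25.0 high bx 72.0 by [-62.  61.] f [-4.1 15.2 28.5]
14.0 1563 tilt 24.0 z [ 27. 144.] low bx 25.0 high bx 72.0 by [-62.  61.] f [-3.5 15.3 29.8]
14.05 1569 tilt 24.0 z [ 28. 144.] low bx 25.0 high bx 72.0 by [-62.  62.] f [-4.2 15.  29.5]
14.1 1566 tilt 24.0 z [ 28. 144.] low bx 25.0 high bx 72.0 by [-62.  62.] f [-5.4 15.  29.1]
14.15 1569 tilt 24.0 z [ 29. 144.] low bx 25.0 high bx 72.0 by [-62.  61.] f [-4.6 14.8 29.9]
14.2 1567 tilt 24.0 z [ 28. 144.] low bx 25.0 high bx 72.0 by [-62.  61.] f [-4.8 15.8 28.1]
14.25 1568 tilt 24.0 z [ 27. 144.] low bx 25.0 high bx 72.0 by [-62.  62.] f [-4.8 15.9 29.1]
14.3 1566 tilt 24.0 z [ 28. 144.] low bx 25.0 high bx 71.0 by [-62.  62.] f [-4.9 15.  29.8]
tip bx 69.33186082228286 141.63968202888623 [-0.4   0.37 -0.12  1.11  0.23  1.42]
```

The swing has stopped. The saucer stands at about 66°, near edge on the low level, leaning on the blade. The 29 N is the pitched-up handle's foot pressing on the bench, so I'll level the turner about its tip.

```bash
cat >> flip.py <<'E'
def tipt(bx,z,pitch,y=3.3,yaw=75.35):
    t=O+b*bx+by*y+Z*z;return tool(t-Rt(yaw,pitch).apply([205,0,0]),yaw,pitch)
def tipnow():
    o,U=turner();t=o+U.apply([205,0,0])-O;M=U.as_matrix();return np.array([t@b,t@by,t[2],np.degrees(np.arcsin(M[2,0])),np.degrees(np.arctan2(M[1,0],M[0,0]))]).round(1)
E
python3 - <<'E'
from flip import *
n=tipnow();print(n)
seq([tipt(69.5,n[2]+min(3,k),n[3]-2.6*k,n[1],n[4]) for k in range(1,11)])
E
```

```text
[ 69.3   3.2 141.6  32.4  75.8]
{"delta_pos":[0.9, -1.8, -9.6],"delta_rot":[-0.045, -0.007, -0.003],"hand":0},
{"delta_pos":[0.0, -2.0, -9.7],"delta_rot":[-0.045, 0.0, -0.0],"hand":0},
{"delta_pos":[0.0, -1.9, -9.7],"delta_rot":[-0.045, 0.0, -0.0],"hand":0},
{"delta_pos":[0.0, -1.8, -8.7],"delta_rot":[-0.045, 0.0, -0.0],"hand":0},
{"delta_pos":[0.0, -1.8, -8.7],"delta_rot":[-0.045, 0.0, -0.0],"hand":0},
{"delta_pos":[0.0, -1.8, -8.7],"delta_rot":[-0.045, 0.0, -0.0],"hand":0},
{"delta_pos":[0.0, -1.8, -8.7],"delta_rot":[-0.045, 0.0, -0.0],"hand":0},
{"delta_pos":[0.0, -1.8, -8.7],"delta_rot":[-0.045, 0.0, -0.0],"hand":0},
{"delta_pos":[0.0, -1.8, -8.7],"delta_rot":[-0.045, 0.0, -0.0],"hand":0},
{"delta_pos":[0.0, -1.8, -8.7],"delta_rot":[-0.045, 0.0, -0.0],"hand":0},
```

Call:
arm_command(plan=[{"delta_pos":[0,-2,-10],"delta_rot":[-0.045,0,0],"hand":0},{"delta_pos":[0,-2,-10],"delta_rot":[-0.045,0,0],"hand":0},{"delta_pos":[0,-2,-10],"delta_rot":[-0.045,0,0],"hand":0},{"delta_pos":[0,-2,-9],"delta_rot":[-0.045,0,0],"hand":0},{"delta_pos":[0,-2,-9],"delta_rot":[-0.045,0,0],"hand":0},{"delta_pos":[0,-2,-9],"delta_rot":[-0.045,0,0],"hand":0},{"delta_pos":[0,-2,-9],"delta_rot":[-0.045,0,0],"hand":0},{"delta_pos":[0,-2,-9],"delta_rot":[-0.045,0,0],"hand":0},{"delta_pos":[0,-1,-9],"delta_rot":[-0.045,0,0],"hand":0},{"delta_pos":[0,-1,-9],"delta_rot":[-0.045,0,0],"hand":0}])

```text
clock: 15.3
eef_pos: [0.5903, -0.1794, 0.2198]
tool_rot: [0.116, 0.985, -0.126, -0.014]
force: [0.1, -0.5, -2.6]
opening: 0.0191
```

```bash
python3 - <<'E'
from mon import *
p=mon(2);print(tipnow(),ctrl.state()['opening'],ctrl.state()['joint_pos'].round(2))
q,d=ctrl.capture('scene')
cv2.imwrite('pics/f3.png',np.hstack([cv2.resize(q[120:270,230:430],(400,300)),cv2.resize(p[110:260,230:430],(400,300))]))
E
```

```text
15.35 2186 tilt -8.0 z [358. 632.] low bx 191.0 high bx 155.0 by [-139.   35.] f [ 0.8  0.2 -1.7]
15.4 2237 tilt -8.0 z [358. 633.] low bx 189.0 high bx 154.0 by [-139.   37.] f [-0.4 -0.4 -1.8]
[ 72.1   2.9 141.7   6.1  75.5] 0.018579794265427087 [-0.21  0.31  0.    1.26 -0.23  1.61]
```

View pics/f3.png

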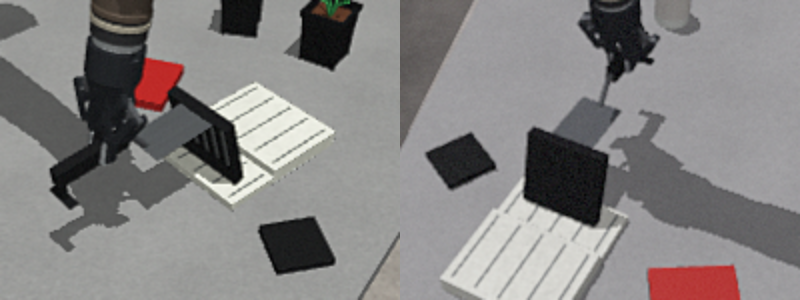

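The saucer stands leaning against the blade tip, its near edge near the step at scene crop (215,165), and the tip is inside the hollow near the top. Next I push the tip toward the raised level while dropping it slightly below the rim wall.

Call:
arm_command(plan=[{"delta_pos":[0,-3,0],"delta_rot":[0,0,0],"hand":0},{"delta_pos":[0,-5,-1],"delta_rot":[0,0,0],"hand":0},{"delta_pos":[0,-6,-1],"delta_rot":[0,0,0],"hand":0},{"delta_pos":[0,-6,0],"delta_rot":[0,0,0],"hand":0},{"delta_pos":[0,-6,-1],"delta_rot":[0,0,0],"hand":0},{"delta_pos":[0,-6,0],"delta_rot":[0,0,0],"hand":0},{"delta_pos":[0,-6,-1],"delta_rot":[0,0,0],"hand":0},{"delta_pos":[0,-6,0],"delta_rot":[0,0,0],"hand":0},{"delta_pos":[0,-6,0],"delta_rot":[0,0,0],"hand":0}])

```text
clock: 16.35
eef_pos: [0.6031, -0.131, 0.2122]
tool_rot: [0.115, 0.985, -0.126, -0.014]
force: [-0.5, 0.5, -2.1]
opening: 0.0191
```

```bash
sed -i 's/&(P\[...,2\]>.02)/\&(P[...,2]>.02)\&(P[...,2]<.18)/' mon.py; python3 - <<'E'
from mon import *
p=mon(3);print(tipnow(),ctrl.state()['opening'],ctrl.state()['joint_pos'].round(2))
E
```

```text
16.4 1290 tilt -89.0 z [29. 52.] low bx -9.0 high bx -24.0 by [-64.  63.] f [-0.4  0.5 -2.2]
16.45 1295 tilt -89.0 z [29. 53.] low bx -14.0 high bx -26.0 by [-64.  63.] f [ 0.5 -1.2 -1.3]
16.5 1288 tilt -89.0 z [29. 52.] low bx -15.0 high bx -27.0 by [-64.  63.] f [ 0.8 -0.5 -1.2]
[ 23.2   2.4 133.2   6.1  75.5] 0.01927773042861186 [-0.13  0.33  0.    1.27 -0.23  1.7 ]
```

It measures flat on the raised level, at tilt -89° and z 29 to 52 mm. Now I'll retract and view it.

```bash
python3 - <<'E'
from mon import *
n=tipnow()
rr=[tipt(23+32*k,n[2],6.1-1.1*k if k<6 else 0,2.4,75.5) for k in range(1,7)]+[tipt(215,z,0,2.4,75.5) for z in(100,65,35)]
seq(rr)
p,d=ctrl.capture('scene');q,d=ctrl.capture('side')
cv2.imwrite('pics/f4.png',np.hstack([cv2.resize(p[120:270,230:430],(400,300)),cv2.resize(q[110:260,230:430],(400,300))]))
E
```

```text
{"delta_pos":[-0.0, 30.3, 3.8],"delta_rot":[-0.018, 0.001, -0.0],"hand":0},
{"delta_pos":[-0.1, 30.3, 4.3],"delta_rot":[-0.019, 0.0, -0.0],"hand":0},
{"delta_pos":[-0.1, 30.1, 4.8],"delta_rot":[-0.019, 0.0, -0.0],"hand":0},
{"delta_pos":[-0.1, 30.0, 5.4],"delta_rot":[-0.019, 0.0, -0.0],"hand":0},
{"delta_pos":[-0.1, 29.8, 6.0],"delta_rot":[-0.019, 0.0, -0.0],"hand":0},
{"delta_pos":[-0.1, 29.9, 8.3],"delta_rot":[-0.01, 0.0, -0.0],"hand":0},
{"delta_pos":[-0.1, -11.0, 31.3],"delta_rot":[0.0, 0.0, 0.0],"hand":0},
{"delta_pos":[-0.1, -11.6, 33.0],"delta_rot":[0.0, 0.0, 0.0],"hand":0},
{"delta_pos":[-0.1, -10.0, 28.3],"delta_rot":[0.0, 0.0, 0.0],"hand":0},
```

View pics/f4.png

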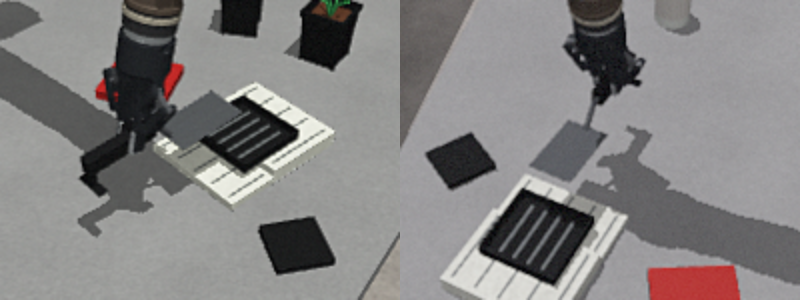

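The saucer lies hollow side up, ribs visible, square on the raised level at side crop (537,237). Now I'll retract and carry the turner to its resting place.

Call:
arm_command(plan=[{"delta_pos":[0,15,2],"delta_rot":[-0.01,0,0],"hand":0},{"delta_pos":[0,30,5],"delta_rot":[-0.018,0,0],"hand":0},{"delta_pos":[0,30,5],"delta_rot":[-0.018,0,0],"hand":0},{"delta_pos":[0,30,5],"delta_rot":[-0.018,0,0],"hand":0},{"delta_pos":[0,30,5],"delta_rot":[-0.018,0,0],"hand":0},{"delta_pos":[0,30,6],"delta_rot":[-0.018,0,0],"hand":0},{"delta_pos":[0,15,4],"delta_rot":[-0.004,0,0],"hand":0},{"delta_pos":[0,-11,31],"delta_rot":[0,0,0],"hand":0},{"delta_pos":[0,-10,29],"delta_rot":[0,0,0],"hand":0},{"delta_pos":[0,-9,26],"delta_rot":[0,0,0],"hand":0}])

```text
clock: 17.6
eef_pos: [0.5565, -0.3082, 0.1388]
tool_rot: [0.166, 0.978, -0.126, -0.021]
force: [-0.1, 0.3, -1.9]
opening: 0.0192
```

```bash
python3 - <<'E'
from mon import *
n=tipnow();print(n,ctrl.state()['force'],ctrl.state()['opening'])
o,U=turner();V=U.inv()
for cam in('scene','side'):
    p,d=ctrl.capture(cam);P=cloud(d,cal(cam))*1000;X=V.apply((P-o).reshape(-1,3)).reshape(P.shape)
    m=(X[...,0]>95)&(X[...,0]<195)&(abs(X[...,1])<28)&(abs(X[...,2])<25)
    m=cv2.erode(m.astype(np.uint8),np.ones((3,3)))>0
    k=np.polyfit(X[m][:,0],X[m][:,2],1);print(cam,m.sum(),'blade slope deg',np.degrees(np.arctan(k[0])),'z at 145',np.polyval(k,145))
seq([tipt(215,2,0,n[1],n[4])])
E
```

```text
[2.154e+02 2.600e+00 4.180e+01 1.000e-01 7.540e+01] [-0.07508789  0.28127309 -1.87249314] 0.01916939428128047
scene 344 blade slope deg -1.8730088503176183 z at 145 -0.041981340045028404
side 238 blade slope deg -1.5085768338870964 z at 145 -5.477907829448638
{"delta_pos":[2.4, -11.8, 34.2],"delta_rot":[-0.003, 0.008, 0.003],"hand":0},
```

The blade sits about 1.7° tip-down in the grip after the bench contact. I'll correct that, then lower gently.

Call:
arm_command(plan=[{"delta_pos":[0,-3,8],"delta_rot":[0.03,0,0],"hand":0},{"delta_pos":[0,-3,8],"delta_rot":[0,0,0],"hand":0},{"delta_pos":[0,-3,8],"delta_rot":[0,0,0],"hand":0},{"delta_pos":[0,-2,6],"delta_rot":[0,0,0],"hand":0},{"delta_pos":[0,-1,4],"delta_rot":[0,0,0],"hand":0},{"delta_pos":[0,-1,3],"delta_rot":[0,0,0],"hand":0},{"delta_pos":[0,0,0],"delta_rot":[0,0,0],"hand":0},{"delta_pos":[0,0,0],"delta_rot":[0,0,0],"hand":0}])

```text
clock: 18.5
eef_pos: [0.5576, -0.3067, 0.101]
tool_rot: [0.152, 0.98, -0.126, -0.018]
force: [-0.1, 0.8, -1.6]
opening: 0.0194
```

```bash
python3 - <<'E'
from mon import *
print(tipnow(),ctrl.state()['force'],pose()[0])
E
```

```text
[210.9   3.1   9.1   1.8  75.4] [-0.06312781  0.76419763 -1.60706882] [ 557.60229179 -306.70296052  100.95537243]
```

Call:
arm_command(plan=[{"delta_pos":[0,-1,2],"delta_rot":[0,0,0],"hand":0},{"delta_pos":[0,0,1],"delta_rot":[0,0,0],"hand":0},{"delta_pos":[0,0,0],"delta_rot":[0,0,0],"hand":0},{"delta_pos":[0,0,0],"delta_rot":[0,0,0],"hand":40},{"delta_pos":[0,0,0],"delta_rot":[0,0,0],"hand":70},{"delta_pos":[0,0,0],"delta_rot":[0,0,0],"hand":100},{"delta_pos":[0,0,0],"delta_rot":[0,0,0],"hand":100},{"delta_pos":[0,0,0],"delta_rot":[0,0,0],"hand":100}])

```text
clock: 19.3
eef_pos: [0.5575, -0.3067, 0.0976]
tool_rot: [0.151, 0.98, -0.126, -0.019]
force: [0.9, 0.8, -0.6]
opening: 0.0852
```

Call:
arm_command(plan=[{"delta_pos":[0,0,-10],"delta_rot":[0,0,0],"hand":100},{"delta_pos":[0,5,-20],"delta_rot":[0,0,0],"hand":100},{"delta_pos":[0,7,-30],"delta_rot":[0,0,0],"hand":100},{"delta_pos":[0,8,-35],"delta_rot":[0,0,0],"hand":100},{"delta_pos":[0,8,-35],"delta_rot":[0,0,0],"hand":100},{"delta_pos":[0,5,-20],"delta_rot":[0,0,0],"hand":100},{"delta_pos":[0,0,0],"delta_rot":[0,0,0],"hand":100}])

```text
clock: 20.0
eef_pos: [0.562, -0.2934, 0.2555]
tool_rot: [0.152, 0.98, -0.126, -0.015]
force: [0.6, -0.6, 0.6]
opening: 0.085
```

```bash
python3 - <<'E'
from mon import *
print(pose()[0],ctrl.state()['opening'],ctrl.state()['clock'])
p=mon(1);q,d=ctrl.capture('scene')
for n,(x0,y0),z in(('pot_a/b',(455,420),0),):pass
for img,cam,d in((q,'scene',d),):
    P=cloud(d,cal(cam));v=img.max(2)
    for nm,c in dict(pa=(455,420),pb=(640,421)).items():
        m=(v<45)&(np.hypot(P[...,0]-c[0]/1e3,P[...,1]-c[1]/1e3)<.09)&(P[...,2]>0.005);print(nm,rect(P[m]))
cv2.imwrite('pics/end.png',np.hstack([q[80:340,140:440],p[80:380,230:560][:260]]))
E
```

```text
[ 562.0496439  -293.44439661  255.52044044] 0.08504594548688517 20.0
20.05 1283 tilt -89.0 z [29. 53.] low bx -9.0 high bx -23.0 by [-64.  63.] f [ 0.4 -0.3 -0.1]
pa (array([455.9, 419.5]), array([87. , 97.4]), 23.8)
pb (array([648.9, 420.6]), array([96.8, 89.2]), 89.1)
```

View pics/end.png

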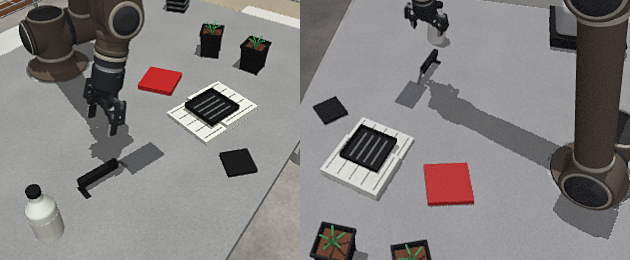

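The saucer lies flat, hollow side up, on the raised level (crop 212,103). The turner is flat on the bench clear of the board (crop 120,165), and the pots and bottle look undisturbed. Handing in.

```bash
python3 -c "
from workcell import ctrl
print(ctrl.sign_off())"
```

```text
the job is handed in; nothing more can be done
None
```

The saucer is flipped and lies flat, hollow side up, on the raised part of the board. The turner is back on the bench, clear of the board and the saucer. I handed in at about 20 s of the 50 s allowed.

**How it went:** I gripped the turner by its handle, slid the blade about 37 mm under the overhanging edge and turned the saucer over the step with the blade. The gripper never touched the saucer.

**What went wrong:**
- **Wrong pitch on the first lift:** I pitched the blade tip up instead of down. The saucer ended up hooked on the blade tip by its rim and swinging in the air. I lowered it onto the low step, which stopped the swing, levelled the turner and pushed the saucer over from there. The flip therefore was not one smooth page-turn.
- **Turner pressed on the bench:** While I was lowering it, the handle's foot pressed on the bench and the wrist read about 30 N. The turner slipped about 1.7° in the grip, which I corrected before setting it down.

**Last checks:**
- **Saucer:** it measured within about 1° of level, with its points 29–53 mm above the bench, centred across the board.
- **Pots:** the first measured within 1 mm of its first position. The second read 14 mm off in x, which I put down to the colour mask, since it looked unmoved in the pictures.
- **Bottle:** I checked it only by eye, and it looked unmoved.

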